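Hook out the brush tray under the bottle stand

TASK

Take the hooked rod from its rest, reach it under the overhanging top of the bottle stand, catch the pull ring of the brush tray and draw the tray fully out to its stop. Then lay the hook back in its rest as it lay before, handle down in both notches and centred. Leave the tray open, do not touch the tray or its ring with the fingers, and do not disturb the bottles or the jar.

Things in the scene. Friction and masses are not known exactly. Their poses are not given: they have to be found in the camera images.
- hook: Loose hooked rod, 0.12 kg. Origin: centre of its square wooden handle, 120 long (x), 14 x 14 mm. A 6 mm round steel rod runs on from the handle's +x end, on its centreline, to x = 150 mm, then turns straight down (-z): a 6 mm peg ending 26 mm below the rod's centreline. Balance point 12 mm ahead (+x) of the origin. Starts level in the rest, peg down, origin 50 mm above the table.
- hook_tip (a point): Near the lower end of the hook's peg, at (150, 0, -23) mm in the hook's frame; the peg ends 3 mm below it.
- rest: Fixed black rest. Origin on the table under its centre; x along the lying hook (peg end +x), z up. Base 130 x 60 x 10 mm; posts 10 mm thick at x = -42 and +42 mm, each with a notch: floor 43 mm above the table, 17 mm wide, flaring to 28 mm at the top (64 mm). 74 mm free between the posts. The hook belongs at (0, 0, 50) mm here, axes alike, within 15 mm lengthwise, and lies there at the start.
- stand: Fixed white bottle stand, light wooden top. Origin on the table under the middle of its 220 (x) x 200 (y) mm top; front is -x, z up. Top board: upper face at 122 mm, underside at 110 mm. The grey tray front is at x = -30 mm when shut, so the top overhangs it by 80 mm; below it is open in front and at both sides. The tray slides out along -x.
- tray: Sliding brush tray. Origin: centre of its pull ring's opening; axes as the stand's. The ring, a level loop of 6 mm steel bar on the tray's front, lies on the stand's centreline, 45 mm above the table. Opening: x -11 (inside of front bar) to +18 mm (tray face), y -15 to 15 mm, front corners cut at 45 degrees. The tray takes about 2 N to slide, stays where left, and weighs 0.35 kg.
- ring (a point): The ring's opening (the tray's origin). In the stand's frame x = -48 mm with the tray shut, 62 mm behind the overhang's front edge and hidden from above; x = -138 mm with the tray at its stop, 90 mm out. Starts 0 to 12 mm out.
- spray: Black bottle 42 mm in diameter, 130 tall, loose on the stand's top at the +y side; origin at its underside. Leave alone.
- amber: Amber bottle 44 mm in diameter, 90 tall, loose on the stand's top at the -y side; origin at its underside. Leave alone.
- jar: Glass jar 48 mm in diameter, 45 tall, loose on the table on the other side from the rest; origin at its underside. Leave alone.
Not all that is in view belongs to the job. What is shaped like the rest but blue or green is not meant.

How it is judged:
On the way, in this order (a step that is already met when the one before it is completed fails the run):
1. the hook's peg is down in the pull ring (x of hook_tip in the frame of tray between -0.016 and 0.018 m and y of hook_tip in the frame of tray between -0.019 and 0.019 m and z of hook_tip in the frame of tray between -0.03 and -0.001 m and x of ring in the frame of stand above -0.108 m), for 0.1 s.
2. the tray is drawn out to its stop with the peg in the ring (x of hook_tip in the frame of tray between -0.016 and 0.018 m and y of hook_tip in the frame of tray between -0.019 and 0.019 m and z of hook_tip in the frame of tray between -0.03 and -0.001 m and x of ring in the frame of stand below -0.13 m), for 0.1 s.
At the end, for the whole second after the job is handed in: The tray is out by more than 80 mm of its 90 mm; the hook lies at rest in both notches of its rest, peg end at the rest's +x and pointing down, its origin within 15 mm lengthwise, 5 mm sideways and 45 to 56 mm above the table, within 0.1 rad of the rest's direction (x of hook in the frame of rest between -0.015 and 0.015 m and y of hook in the frame of rest between -0.005 and 0.005 m and z of hook in the frame of rest between 0.045 and 0.056 m and angle between the x axis of hook and the x axis of rest, either way round below 0.1 rad and x of hook_tip in the frame of rest above 0.1 m and angle between hook's own z axis and vertical below 0.15 rad and linear speed of hook below 0.02 m/s and x of ring in the frame of stand below -0.128 m); the robot touches nothing.
It fails at once if the black bottle is moved over 30 mm or tipped (distance of spray from where it was at the start of the episode above 0.03 m or angle between spray's own z axis and vertical above 0.4 rad).
It fails at once if the amber bottle is moved over 30 mm or tipped (distance of amber from where it was at the start of the episode above 0.03 m or angle between amber's own z axis and vertical above 0.4 rad).
It fails at once if the jar is moved over 30 mm or tipped (distance of jar from where it was at the start of the episode above 0.03 m or angle between jar's own z axis and vertical above 0.4 rad).
It fails at once if the fingers touch the tray or its ring (contact force between the fingers and tray above 1 N).
It also fails if it takes over 56 s, if anything falls off the work surface, if the arm or the gripper's body presses on something with over 40 N, if the wrist force passes 120 N, or if a joint passes its speed limit or range.

ROBOT

A 7-joint arm with a two-finger parallel gripper is mounted at the origin on the work surface. World frame = base frame: x ahead of the robot, y to its left, z up, the work surface at z = 0. Lengths are in m, angles in rad, forces in N, time in s.
With the tool pointing down it reaches from about 0.4 to 0.85 m from the base axis. Payload 4.5 kg.
Tool frame: the origin (TCP) lies between the finger pads; the fingertips stand 11 mm ahead of it and the grasp point (between the pads) lies 8 mm behind it (r.tip_reach is the distance from the TCP to the fingertips, in m); x points along the fingers, y is the direction in which the jaws open and shut, and the axes are right-handed (so a half turn about x gives the same grasp; the last joint's range is limited). The gripper opens to 88 mm and grips with 3 to 60 N. Pads are 18 mm wide; open, the fingers measure 123 mm over their backs; the gripper's body (75 mm by 187 mm) begins 45 mm behind the grasp point.
Start: joints at [1.198, 0.689, -0.195, 1.565, 0.157, 0.902, -0.215], TCP at [0.247, -0.574, 0.25] pointing down, gripper open.
Joint ranges: [-3.01, 3.01], [-0.46, 2.08], [-1.47, 1.51], [0.13, 2.56], [-1, 4.14], [0.04, 2.09], [-2.66, 2.66]. Speed limits (rad/s): [2.57, 2.57, 3.14, 3.14, 3.14, 3.14, 3.14].

INTERFACE

Orientations are given as a unit quaternion [x, y, z, w].
In Python, from plant import r gives the robot as it stands.
- The arm moves only by the tool drive_tool, never from a script. Its argument "deltas" is a list of rows, each a list of 3 entries, a list of its own where there are three numbers: the turn, a rotation vector about the tool's x, y, z in degrees, then the shift along the tool's x, y, z in cm, then the finger opening in cm, from 0 to 8.81. A call has 1 to 12 rows; each row shifts and turns the commanded pose from where the row before left it, along the tool's axes as they then stand; what a row does not reach is not made up. A row lasts 1/12 s, in which the tool goes at most 41.7 mm and 7.16 degrees, less where a joint would pass 70% of its speed; a pose out of reach is approached as far as the arm can. A call is refused whole if a number of a shift passes 4.17 or a number of a turn 7.16, either way. A call with a gripper value outside its range is refused whole. The fingers move at their own pace and stop on an object; "force" is the grip in N (left out, the last holds). Time passes only in rows, so rows that do not move let the fingers close. It gives the time, the measured TCP pose, the force and the opening at its end, in the units of the state.
- r.get_state(): the state, without advancing time (a new reading comes with each control period).
- r.snapshot(name): name is "scene" or "top" or "wrist"; returns a dict with "color" (480x640x3 uint8, red, green, blue), "fov_y" (degrees; the focal length in pixels is half the picture's height over the tangent of half this angle, whatever the lens; pixels are square), "cx", "cy" (the principal point, pixels), "k1" (the pictures are not rectified: a ray, as slopes to the right and down, at radius r is drawn at 1 + k1 r^2 times it, then the intrinsics apply), "extrinsics" (4x4, takes a point from world to camera coordinates); the wrist camera has in their place "tool_from_camera" (4x4, takes a point from camera to tool coordinates, whose origin is the TCP and whose axes are the tool frame's). Camera axes: x right, y up, looking along -z (the intrinsics and any distortion apply to the point x, -y, -z); pixel columns grow to the right and rows downward; lengths in m; the calibration is good to about 2 mm. A picture is of the moment at which its call begins: read the wrist's pose just before it. There is no depth.
- r.finish_job(): hands the job in, once; it reports no verdict.
The state is a dict: "clock": time; "q": joint angles; "qd": joint speeds; "joint_torque": joint torques, N m; "tool_pos": TCP position; "eef_rot": TCP orientation; "contact_force": force on the tool from outside, world axes, zero at the start; "moment": the same for the moment, N m; "opening": opening from 0.0 (shut) to 1.0 (fully open).
Only numpy, scipy, OpenCV 4.12 (cv2) and the standard library are available. Lean on these libraries where they do the work, as an engineer would, in place of code of your own. Each camera call takes 0.05 s, during which the arm holds its last target. There are 200 camera calls.

## Working session

There is one attempt and no reset: what is moved stays moved. The work goes in short steps, Python scripts to look and compute and a tool call to move; the robot and the scene stay as the last step left them, time stands still between calls to the robot, and variables do not carry over. Pictures are saved under pics/ and viewed, about 8 in all and at most 12, crops included, and the job is handed in when it is done.

Besides the shell and the picture viewer there is one more tool, called by a JSON object that holds its "api" and its "payload", one argument or row to a line. drive_tool: Moves the arm, as the interface text tells. Its arguments: {"type":"object","properties":{"deltas":{"type":"array","items":{"type":"array"}},"force":{"type":"number"}},"required":["deltas"]}

```bash
ls; mkdir -p pics
cat > h.py <<'E'
import numpy as np, cv2
from scipy.spatial.transform import Rotation as R
from plant import r
def snap(n,out=None):
    st=r.get_state(); s=r.snapshot(n)
    if out: cv2.imwrite('pics/'+out,s['color'][:,:,::-1])
    if 'extrinsics' in s: T=np.linalg.inv(s['extrinsics'])
    else:
        W=np.eye(4);W[:3,:3]=R.from_quat(st['eef_rot']).as_matrix();W[:3,3]=st['tool_pos']
        T=W@np.array(s['tool_from_camera'])
    s['T']=T; return s
def K(s):
    f=240/np.tan(np.radians(s['fov_y']/2)); return f
def ray(s,u,v):
    f=K(s); a=np.array([(u-s['cx'])/f,(v-s['cy'])/f]); b=a.copy()
    for _ in range(20): b=a/(1+s['k1']*(b@b))
    d=s['T'][:3,:3]@np.array([b[0],-b[1],-1]); return s['T'][:3,3],d
def onz(s,u,v,z):
    o,d=ray(s,u,v); return o+d*(z-o[2])/d[2]
def proj(s,p):
    c=np.linalg.inv(s['T'])@np.append(p,1); a=np.array([c[0],-c[1]])/-c[2]
    a=a*(1+s['k1']*(a@a)); return a*K(s)+[s['cx'],s['cy']]
E
python3 - <<'E'
from h import *
import pickle
a=snap('scene','scene.png');b=snap('top','top.png');c=snap('wrist','wrist.png')
pickle.dump((a,b,c),open('s0.pkl','wb'))
for s in(a,b,c):print(s['fov_y'],s['cx'],s['cy'],s['k1'],s['T'].round(3).tolist())
print(r.get_state(),r.tip_reach)
E
```

```text
pics
56.85676185699089 328.88955580511634 237.56213858955627 0.003451188956390754 [[-0.04, -0.747, 0.663, 1.154], [0.999, -0.026, 0.031, 0.008], [-0.006, 0.664, 0.748, 0.771], [0.0, 0.0, 0.0, 1.0]]
52.76881178986315 311.165485870408 234.95213988321163 -0.044202567153489344 [[-0.023, 0.988, -0.154, 0.401], [-0.999, -0.027, -0.026, -0.03], [-0.029, 0.153, 0.988, 1.031], [0.0, 0.0, 0.0, 1.0]]
61.04520612625742 318.84278582127274 244.170396463884 0.0308077398512823 [[0.394, 0.876, 0.278, 0.319], [-0.919, 0.376, 0.118, -0.543], [-0.002, -0.302, 0.953, 0.384], [0.0, 0.0, 0.0, 1.0]]
{'clock': 0.15, 'q': array([ 1.19784179,  0.68975859, -0.19456822,  1.56609322,  0.15728951,
        0.90246338, -0.21510944]), 'qd': array([-2.29811710e-03, -1.78644265e-03,  4.32927972e-04, -5.04882986e-03,
        1.51409013e-03,  8.06092485e-05,  7.99224850e-04]), 'joint_torque': array([-1.45028600e-03, -5.27856874e+01, -1.26857087e+00, -1.53584504e+01,
       -5.25431754e-02,  3.94784365e-03,  1.14240245e-04]), 'tool_pos': array([ 0.24708414, -0.5735956 ,  0.24911888]), 'eef_rot': array([-0.69241083, -0.14330403,  0.69264418, -0.14239116]), 'contact_force': array([ 0.25489423, -0.39562766,  0.17107086]), 'moment': array([ 0.0040189 ,  0.01224053, -0.01024417]), 'opening': 0.9994286693135881} 0.011
```

View pics/top.png

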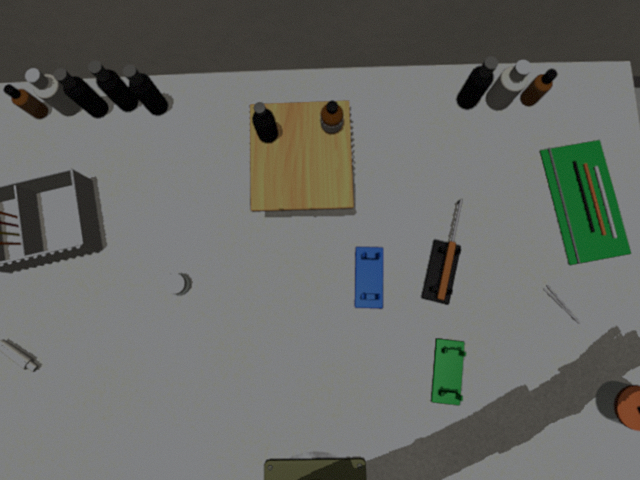

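View pics/scene.png

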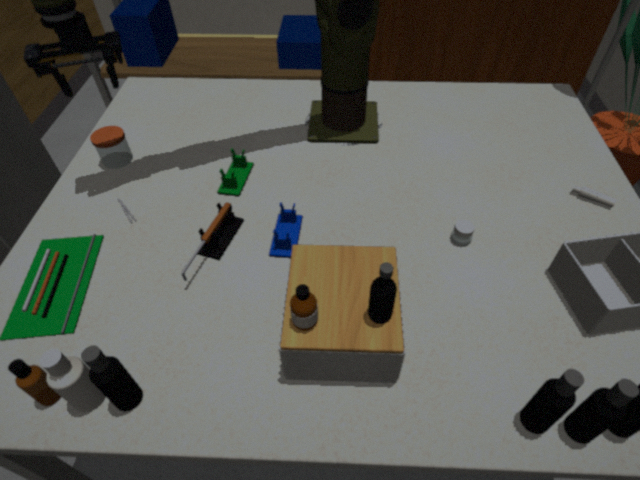

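Top view: the candidate rests are black (441,271), blue (369,277) and green (449,371). Black is the one meant: it fits the description and holds the hook. The stand top is at (250-354,100-211) with its front toward the robot, and the jar is at (180,284).

```bash
cat > m.py <<'E'
from h import *
import pickle
a,b,c=pickle.load(open('s0.pkl','rb'))
im=b['color']; hsv=cv2.cvtColor(im,cv2.COLOR_RGB2HSV)
def big(m):
    cs,_=cv2.findContours(m.astype('uint8'),cv2.RETR_EXTERNAL,cv2.CHAIN_APPROX_NONE); return max(cs,key=cv2.contourArea)[:,0]
def sub(m,x0,x1,y0,y1):
    o=np.zeros_like(m);o[y0:y1,x0:x1]=m[y0:y1,x0:x1];return o
def rect(cn,z):
    p=np.array([onz(b,u,v,z)[:2] for u,v in cn]); (ce,sz,an)=cv2.minAreaRect((p*1000).astype('float32')); return np.round(ce,1),np.round(sz,1),round(an,2)
H,S,V=[hsv[:,:,i].astype(int) for i in range(3)]
wood=sub((H<30)&(S>60)&(V>70),225,375,85,225)
print('stand',rect(big(wood),.122))
blk=sub(V<55,415,470,230,310); org=sub((H<20)&(S>110)&(V>60),415,475,225,310)
print('rest',rect(big(blk|org),.01)); print('handle',rect(big(org),.057), big(org).min(0),big(org).max(0))
for u,v in((459,201),(452,240)):print('rod',onz(b,u,v,.053))
print('jar',onz(b,180,284,.045))
E
python3 m.py
python3 - <<'E'
from h import *
import pickle
a,b,c=pickle.load(open('s0.pkl','rb'))
x=cv2.resize(b['color'][190:310,400:500,::-1],None,fx=4.5,fy=4.5,interpolation=3)
y=cv2.resize(a['color'][190:300,170:260,::-1],None,fx=4.9,fy=4.9,interpolation=3)
h=min(len(x),len(y)); x=np.hstack([x[:h],y[:h,:340]]); cv2.imwrite('pics/crop1.png',cv2.convertScaleAbs(x,alpha=1.8)); print(x.shape)
E
```

```text
stand (array([702.6,  10.3]), array([199.6, 219.6]), 89.92)
rest (array([ 477.1, -275.3]), array([ 59.6, 130.7]), 74.51)
handle (array([ 474.1, -274.9]), array([ 14.1, 118. ]), 74.87) [438 242] [455 299]
rod [ 0.61602366 -0.31084993  0.053     ]
rod [ 0.53537957 -0.29093732  0.053     ]
jar [0.46014684 0.26744266 0.045     ]
(539, 790, 3)
```

View pics/crop1.png

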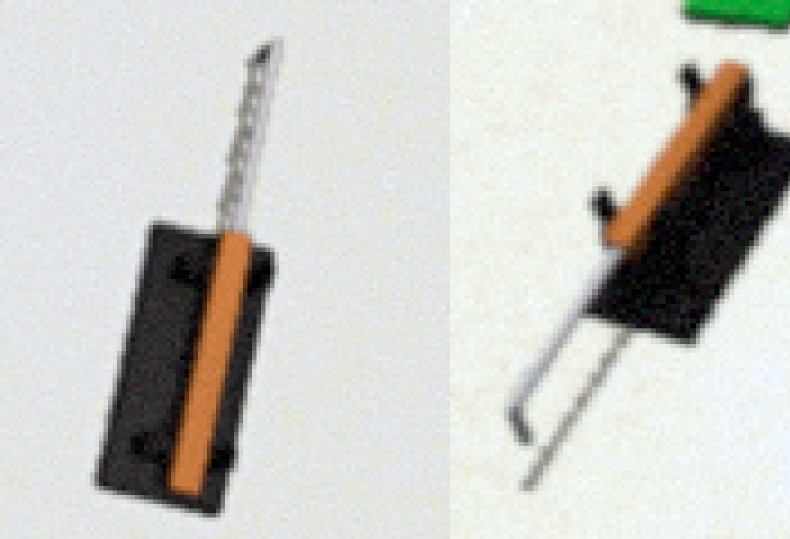

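```bash
cat >> h.py <<'E'
def plan(p,yaw,sgn=None):
    """hook yaw deg -> turn (deg, tool axes) and the shift (cm) along the axes after that turn"""
    st=r.get_state(); Rc=R.from_quat(st['eef_rot']); h=np.array([np.cos(np.radians(yaw)),np.sin(np.radians(yaw)),0])
    if sgn is None: sgn=np.sign(Rc.as_matrix()[:,2]@h)
    x=np.array([0,0,-1.]); z=sgn*h; Rt=R.from_matrix(np.c_[x,np.cross(z,x),z])
    d=np.array(p)-st['tool_pos']
    print('t',round(st['clock'],2),'pos',st['tool_pos'].round(4),'sgn',sgn,'turn',(Rc.inv()*Rt).as_rotvec(degrees=True).round(2),'shift',(Rt.inv().apply(d)*100).round(2),'F',st['contact_force'].round(1),'op',round(st['opening']*8.81,2))
E
python3 - <<'E'
from h import *
print(R.from_quat(r.get_state()['eef_rot']).as_matrix().round(3))
y=-15.3;g=np.array([.4755,-.275,0])+.012*np.array([np.cos(np.radians(y)),np.sin(np.radians(y)),0])
print(g)
plan(g+[0,0,.15],y,1);plan(g+[0,0,.15],y,-1)
E
```

```text
[[-0.001  0.396 -0.918]
 [ 0.001 -0.918 -0.396]
 [-1.    -0.001  0.   ]]
[ 0.48707469 -0.27816648  0.        ]
t 0.15 pos [ 0.2471 -0.5736  0.2491] sgn 1 turn [-1.4139e+02 -9.0000e-02  4.0000e-02] shift [ 9.91 34.83 15.35] F [ 0.3 -0.4  0.2] op 8.8
t 0.15 pos [ 0.2471 -0.5736  0.2491] sgn -1 turn [3.861e+01 3.000e-02 7.000e-02] shift [  9.91 -34.83 -15.35] F [ 0.3 -0.4  0.2] op 8.8
```

{"api": "drive_tool", "payload": {
  "deltas": [
    [[6.43,0,0],[0,0,0],8.8],
    [[6.43,0,0],[0,0,0],8.8],
    [[6.43,0,0],[0,0,0],8.8],
    [[6.43,0,0],[0,0,0],8.8],
    [[6.43,0,0],[0,0,0],8.8],
    [[6.43,0,0],[0,0,0],8.8],
    [[0,0,0],[0,-2,-1],8.8],
    [[0,0,0],[0,-3,-1.3],8.8],
    [[0,0,0],[0,-3,-1.3],8.8],
    [[0,0,0],[0,-3,-1.3],8.8],
    [[0,0,0],[0,-3,-1.3],8.8],
    [[0,0,0],[0,-3,-1.3],8.8]
  ]
}}

```text
clock: 1.15
tool_pos: [0.3651, -0.4283, 0.2496]
eef_rot: [-0.701, 0.094, 0.701, 0.094]
contact_force: [0.6, 0.0, 0.3]
opening: 0.998
```

{"api": "drive_tool", "payload": {
  "deltas": [
    [[0,0,0],[0.5,-3,-1.3],8.8],
    [[0,0,0],[0.5,-3,-1.3],8.8],
    [[0,0,0],[0.5,-3,-1.3],8.8],
    [[0,0,0],[0.5,-3,-1.3],8.8],
    [[0,0,0],[0.5,-3,-1.3],8.8],
    [[0,0,0],[0,-2,-1],8.8],
    [[0,0,0],[0,0,0],8.8],
    [[0,0,0],[0,0,0],8.8],
    [[0,0,0],[0,0,0],8.8]
  ]
}}

```text
clock: 1.9
tool_pos: [0.4808, -0.2864, 0.2246]
eef_rot: [-0.7, 0.095, 0.701, 0.094]
contact_force: [0.3, 0.0, -0.3]
opening: 0.999
```

Run:
```python
from h import *
import pickle
s=snap('wrist','w1.png'); pickle.dump(s,open('w1.pkl','wb'))
plan([.4871,-.2782,.15],-15.3)
im=s['color']; hsv=cv2.cvtColor(im,cv2.COLOR_RGB2HSV).astype(int)
m=((hsv[...,0]<20)&(hsv[...,1]>110)&(hsv[...,2]>60)).astype('uint8')
cs,_=cv2.findContours(m,0,1);c=max(cs,key=cv2.contourArea)[:,0]
p=np.array([onz(s,u,v,.057)[:2] for u,v in c])*1000
print(cv2.minAreaRect(p.astype('float32')),c.min(0),c.max(0))
```

```text
t 1.95 pos [ 0.4805 -0.287   0.2247] sgn -1.0 turn [-0.1   0.03 -0.07] shift [ 7.47 -1.02 -0.41] F [ 0.2 -0.9 -0.1] op 8.78
((476.3157043457031, -277.29681396484375), (14.028539657592773, 117.97244262695312), 74.51017761230469) [299 153] [318 301]
```

View pics/w1.png

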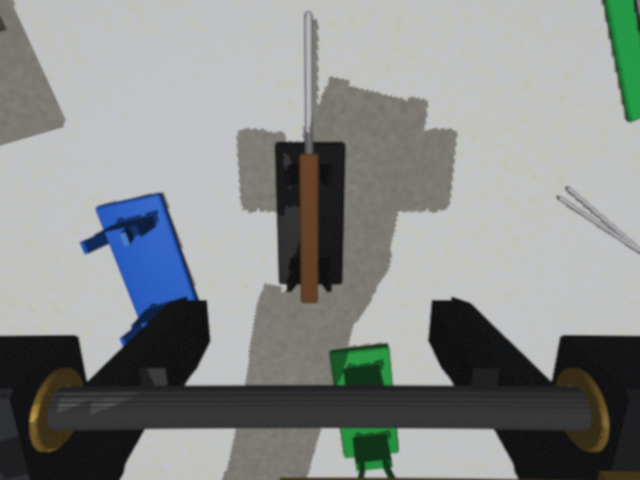

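The hook lies in the black rest, handle at col 309, rows 153-301, rod end at (308,12). The two cameras agree to about 3 mm. Descending to grip.

{"api": "drive_tool", "payload": {
  "deltas": [
    [[0,0,0],[0,-0.95,-0.4],8.8],
    [[0,0,0],[2.5,0,0],8.8],
    [[0,0,0],[2.5,0,0],8.8],
    [[0,0,0],[2.5,0,0],8.8],
    [[0,0,0],[2.5,0,0],8.8],
    [[0,0,0],[2.5,0,0],8.8],
    [[0,0,0],[2,0,0],8.8],
    [[0,0,0],[1.5,0,0],8.8],
    [[0,0,0],[1.3,0,0],8.8],
    [[0,0,0],[1,0,0],8.8],
    [[0,0,0],[0,0,0],8.8],
    [[0,0,0],[0,0,0],8.8]
  ]
}}

```text
clock: 2.95
tool_pos: [0.488, -0.2776, 0.0417]
eef_rot: [-0.701, 0.094, 0.701, 0.094]
contact_force: [-0.6, 0.8, 0.0]
opening: 0.998
```

Run:
```python
from h import *
plan([.487,-.279,.042],-15.4)
```

```text
t 2.95 pos [ 0.488  -0.2776  0.0417] sgn -1.0 turn [ 0.1  0.  -0. ] shift [-0.03  0.16  0.06] F [-0.6  0.8  0. ] op 8.79
```

{"api": "drive_tool", "payload": {
  "deltas": [
    [[0,0,0],[0,0.1,0],6],
    [[0,0,0],[0,0,0],4],
    [[0,0,0],[0,0,0],2.5],
    [[0,0,0],[0,0,0],1.5],
    [[0,0,0],[0,0,0],0.8],
    [[0,0,0],[0,0,0],0.8],
    [[0,0,0],[0,0,0],0.8],
    [[0,0,0],[0,0,0],0.8],
    [[0,0,0],[0,0,0],0.8],
    [[0,0,0],[0,0,0],0.8],
    [[0,0,0],[0,0,0],0.8],
    [[0,0,0],[0,0,0],0.8]
  ],
  "force": 25
}}

```text
clock: 3.95
tool_pos: [0.4877, -0.2785, 0.0417]
eef_rot: [0.701, -0.094, -0.701, -0.094]
contact_force: [0.1, -0.9, -0.8]
opening: 0.154
```

Run:
```python
from h import *
plan([.487,-.279,.15],-15.4)
```

```text
t 3.95 pos [ 0.4877 -0.2785  0.0417] sgn -1.0 turn [ 0.12 -0.   -0.01] shift [-10.83   0.07   0.05] F [ 0.1 -0.9 -0.8] op 1.36
```

{"api": "drive_tool", "payload": {
  "deltas": [
    [[0,0,0],[-0.5,0,0],0.8],
    [[0,0,0],[-1,0,0],0.8],
    [[0,0,0],[-1.5,0,0],0.8],
    [[0,0,0],[-2,0,0],0.8],
    [[0,0,0],[-2,0,0],0.8],
    [[0,0,0],[-2,0,0],0.8],
    [[0,0,0],[-1.5,0,0],0.8],
    [[0,0,0],[-0.5,0,0],0.8],
    [[0,0,0],[0,0,0],0.8]
  ]
}}

```text
clock: 4.7
tool_pos: [0.4884, -0.2788, 0.1535]
eef_rot: [0.702, -0.094, -0.7, -0.094]
contact_force: [0.5, 0.4, -1.4]
opening: 0.155
```

{"api": "drive_tool", "payload": {
  "deltas": [
    [[-3,0,0],[0,0,0],0.8],
    [[-5,0,0],[0,0,0],0.8],
    [[-5,0,0],[0,0,0],0.8],
    [[-2.4,0,0],[0,0,0],0.8],
    [[0,0,0],[0,0,0],0.8],
    [[0,0,0],[0,0,0],0.8]
  ]
}}

```text
clock: 5.2
tool_pos: [0.4871, -0.2781, 0.1509]
eef_rot: [-0.707, -0.001, 0.708, 0.0]
contact_force: [0.4, 0.3, -1.3]
opening: 0.154
```

Run:
```python
from h import *
plan([.43,.010,.15],0)
```

```text
t 5.2 pos [ 0.4871 -0.2781  0.1509] sgn -1.0 turn [0.05 0.08 0.05] shift [  0.09 -28.81   5.71] F [ 0.4  0.3 -1.3] op 1.36
```

{"api": "drive_tool", "payload": {
  "deltas": [
    [[0,0,0],[0,-1.5,0.3],0.8],
    [[0,0,0],[0,-2.5,0.5],0.8],
    [[0,0,0],[0,-3,0.6],0.8],
    [[0,0,0],[0,-3,0.6],0.8],
    [[0,0,0],[0,-3,0.6],0.8],
    [[0,0,0],[0,-3,0.6],0.8],
    [[0,0,0],[0,-3,0.6],0.8],
    [[0,0,0],[0,-3,0.6],0.8],
    [[0,0,0],[0,-3,0.6],0.8],
    [[0,0,0],[0,-2,0.5],0.8],
    [[0,0,0],[0,-1.3,0.2],0.8],
    [[0,0,0],[0,-0.5,0],0.8]
  ]
}}

```text
clock: 6.2
tool_pos: [0.4293, 0.0121, 0.1515]
eef_rot: [-0.707, -0.002, 0.707, -0.002]
contact_force: [-0.8, -0.1, -1.1]
opening: 0.152
```

{"api": "drive_tool", "payload": {
  "deltas": [
    [[0,0,0],[0,0,0],0.8],
    [[0,0,0],[0,0,0],0.8],
    [[0,0,0],[0,0,0],0.8]
  ]
}}

```text
clock: 6.45
tool_pos: [0.4304, 0.0082, 0.1517]
eef_rot: [0.707, -0.0, -0.707, 0.0]
contact_force: [-0.1, -0.3, -0.7]
opening: 0.153
```

Run:
```python
from h import *
import pickle
plan([.42,.010,.076],0)
s=snap('wrist','w2.png');t=snap('top','t2.png'); pickle.dump((s,t),open('w2.pkl','wb'))
a=s['color'][:,:,::-1]; b=t['color'][130:330,220:420,::-1]
cv2.imwrite('pics/v2.png',np.hstack([cv2.resize(a,(533,400)),cv2.convertScaleAbs(cv2.resize(b,None,fx=1.33,fy=2,interpolation=3),alpha=1.6)]))
```

```text
t 6.45 pos [0.4304 0.0082 0.1517] sgn -1.0 turn [-0.01 -0.02 -0.05] shift [ 7.57 -0.18  1.04] F [-0.1 -0.3 -0.7] op 1.35
```

View pics/v2.png

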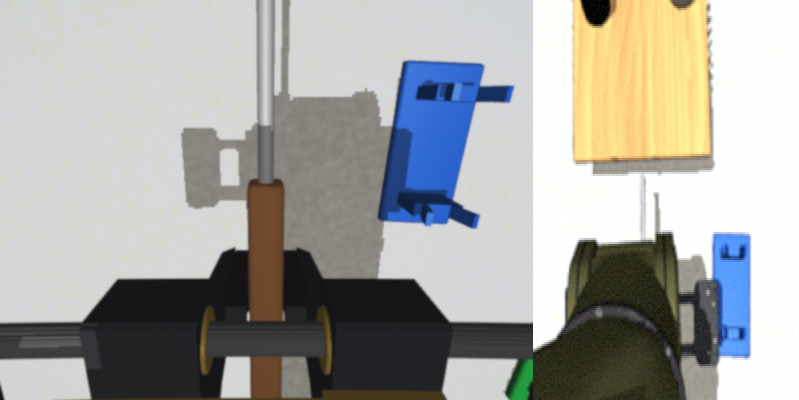

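The hook is held straight: handle front edge at wrist display (265,183), rod tip at top-view display (643,178).

Run:
```python
from h import *
import pickle
s,t=pickle.load(open('w2.pkl','rb'))
print('handle front',onz(s,319,219,.167)) 
g=cv2.cvtColor(s['color'],cv2.COLOR_RGB2GRAY).astype(int)
for v in (5,60,120,180): 
    m=np.where(g[v,290:340]>0)[0]; row=g[v,295:345]; print(v,row.tolist()[::2])
print('rod tip',onz(t,302.7,218,.162))
hs=cv2.cvtColor(s['color'],cv2.COLOR_RGB2HSV).astype(int)
m=(hs[...,0]<20)&(hs[...,1]>90)&(hs[...,2]>40)
for v in(225,260,300):
    u=np.where(m[v,280:360])[0]+280; print(v,u.min(),u.max(),onz(s,u.mean(),v,.167))
gt=cv2.cvtColor(t['color'],cv2.COLOR_RGB2GRAY)[212:235,296:312];print(gt)
```

```text
handle front [0.47915442 0.00806449 0.167     ]
5 [213, 212, 212, 213, 213, 211, 178, 132, 151, 169, 185, 202, 208, 195, 176, 161, 138, 149, 204, 213, 213, 204, 151, 132, 131]
60 [214, 215, 215, 215, 214, 215, 201, 139, 148, 169, 187, 205, 212, 198, 177, 159, 135, 160, 208, 214, 213, 176, 132, 132, 136]
120 [214, 214, 214, 213, 214, 214, 208, 153, 144, 166, 186, 207, 214, 198, 176, 157, 130, 122, 129, 131, 131, 129, 131, 132, 133]
180 [131, 128, 127, 126, 127, 129, 129, 105, 86, 99, 105, 115, 120, 118, 109, 101, 96, 119, 133, 131, 131, 134, 134, 133, 131]
rod tip [0.56837927 0.00722211 0.162     ]
225 298 339 [0.4772859  0.00821893 0.167     ]
260 299 339 [0.46603028 0.00808565 0.167     ]
300 299 339 [0.45239449 0.00810767 0.167     ]
[[ 98  96  98  95  95  96 100 100  98  97  96  98  97  99  98  95]
 [ 95  95  93  93  92  95  97  97  96  96  95  93  94  94  95  94]
 [ 95  96  96  89  92  95  96  94  91  94  92  91  94  97  91  91]
 [104 103 103 102 101 104 100 100 103 102 101 102 102 104 102 104]
 [137 135 139 137 136 132 130 136 135 136 135 135 135 136 137 136]
 [158 161 159 160 1
[... 487 characters left out ...]
 155 161 160 161 162 161 163]
 [158 159 161 159 146 131 134 127 130 156 159 158 160 159 159 156]
 [159 161 162 160 143 132 137 128 134 157 163 161 161 161 150 132]
 [158 158 160 160 144 131 139 129 133 159 159 160 160 158 142 108]
 [159 160 161 160 145 132 134 130 136 157 160 160 159 160 149 124]
 [160 160 159 160 145 127 134 129 135 157 162 159 159 162 158 140]
 [161 162 160 159 144 128 134 133 137 158 160 160 159 162 159 141]
 [163 159 161 160 148 130 133 129 133 155 160 159 163 162 160 141]
 [161 161 161 159 148 130 134 126 128 154 161 158 160 163 160 140]
 [160 161 161 161 147 134 132 128 133 157 162 162 161 162 160 144]
 [160 158 161 159 150 131 133 128 132 156 161 162 159 160 160 142]]
```

{"api": "drive_tool", "payload": {
  "deltas": [
    [[0,0,0],[0.5,-0.2,0.5],0.8],
    [[0,0,0],[1.5,0,0.5],0.8],
    [[0,0,0],[1.5,0,0],0.8],
    [[0,0,0],[1.5,0,0],0.8],
    [[0,0,0],[1.5,0,0],0.8],
    [[0,0,0],[0.7,0,0],0.8],
    [[0,0,0],[0.3,0,0],0.8],
    [[0,0,0],[0,0,0],0.8],
    [[0,0,0],[0,0,0],0.8],
    [[0,0,0],[0,0,0],0.8]
  ]
}}

```text
clock: 7.38
tool_pos: [0.422, 0.0114, 0.0787]
eef_rot: [-0.707, -0.001, 0.708, -0.001]
contact_force: [-0.4, 0.1, -0.1]
opening: 0.152
```

Run:
```python
from h import *
plan([.514,.0103,.077],0)
s=snap('scene','s3.png')
cv2.imwrite('pics/s3c.png',cv2.resize(s['color'][180:400,250:430,::-1],None,fx=2.7,fy=2.7,interpolation=3))
```

```text
t 7.38 pos [0.422  0.0114 0.0787] sgn -1.0 turn [ 0.11  0.06 -0.01] shift [ 0.17  0.11 -9.2 ] F [-0.4  0.1 -0.1] op 1.34
```

{"api": "drive_tool", "payload": {
  "deltas": [
    [[0,0,0],[0.1,0.1,-0.5],0.8],
    [[0,0,0],[0,0,-1],0.8],
    [[0,0,0],[0,0,-1.2],0.8],
    [[0,0,0],[0,0,-1.2],0.8],
    [[0,0,0],[0,0,-1.2],0.8],
    [[0,0,0],[0,0,-1.2],0.8],
    [[0,0,0],[0,0,-1.2],0.8],
    [[0,0,0],[0,0,-1],0.8],
    [[0,0,0],[0,0,-0.5],0.8],
    [[0,0,0],[0,0,-0.2],0.8],
    [[0,0,0],[0,0,0],0.8],
    [[0,0,0],[0,0,0],0.8]
  ]
}}

```text
clock: 8.43
tool_pos: [0.5127, 0.0106, 0.0769]
eef_rot: [-0.706, -0.001, 0.708, -0.001]
contact_force: [-0.2, -0.4, 0.4]
opening: 0.153
```

Run:
```python
from h import *
plan([.514,.0103,.049],0)
```

```text
t 8.43 pos [0.5127 0.0106 0.0769] sgn -1.0 turn [ 0.13  0.21 -0.01] shift [ 2.79  0.03 -0.13] F [-0.2 -0.4  0.4] op 1.35
```

{"api": "drive_tool", "payload": {
  "deltas": [
    [[0,0,0],[0.4,0,-0.1],0.8],
    [[0,0,0],[0.4,0,0],0.8],
    [[0,0,0],[0.3,0,0],0.8],
    [[0,0,0],[0.2,0,0],0.8],
    [[0,0,0],[0.2,0,0],0.8],
    [[0,0,0],[0.1,0,0],0.8],
    [[0,0,0],[0,0,0],0.8],
    [[0,0,0],[0,0,0],0.8]
  ]
}}

```text
clock: 9.1
tool_pos: [0.5144, 0.0107, 0.0608]
eef_rot: [-0.706, -0.001, 0.708, -0.001]
contact_force: [0.1, 0.7, -0.4]
opening: 0.151
```

Run:
```python
from h import *
plan([.514,.0103,.049],0)
print(r.get_state()['moment'])
```

```text
t 9.1 pos [0.5144 0.0107 0.0608] sgn -1.0 turn [ 0.13  0.16 -0.01] shift [1.18 0.04 0.04] F [ 0.1  0.7 -0.4] op 1.33
[ 0.04138831  0.03003859 -0.00279955]
```

No contact on the bar (peg end is now near the ring's mid-height). Lowering the rest of the way.

{"api": "drive_tool", "payload": {
  "deltas": [
    [[0,0,0],[0.3,0,0],0.8],
    [[0,0,0],[0.3,0,0],0.8],
    [[0,0,0],[0.3,0,0],0.8],
    [[0,0,0],[0.2,0,0],0.8],
    [[0,0,0],[0,0,0],0.8],
    [[0,0,0],[0,0,0],0.8],
    [[0,0,0],[0,0,0],0.8],
    [[0,0,0],[0,0,0],0.8]
  ]
}}

```text
clock: 9.77
tool_pos: [0.5145, 0.0107, 0.0499]
eef_rot: [-0.706, -0.001, 0.708, -0.001]
contact_force: [-0.2, 1.1, -2.2]
opening: 0.154
```

{"api": "drive_tool", "payload": {
  "deltas": [
    [[0,0,0],[0,0,0.4],0.8],
    [[0,0,0],[0,0,0.5],0.8],
    [[0,0,0],[0,0,0.5],0.8],
    [[0,0,0],[0,0,0.5],0.8],
    [[0,0,0],[0,0,0.5],0.8],
    [[0,0,0],[0,0,0.5],0.8]
  ]
}}

```text
clock: 10.27
tool_pos: [0.4853, 0.0106, 0.0501]
eef_rot: [-0.707, -0.001, 0.708, -0.001]
contact_force: [1.6, 0.4, -1.7]
opening: 0.154
```

Run:
```python
from h import *
plan([.416,.0103,.049],0)
print(r.get_state()['moment'])
```

```text
t 10.27 pos [0.4853 0.0106 0.0501] sgn -1.0 turn [ 0.12  0.09 -0.  ] shift [0.11 0.03 6.93] F [ 1.6  0.4 -1.7] op 1.36
[ 0.0625258  -0.37110267 -0.05807316]
```

{"api": "drive_tool", "payload": {
  "deltas": [
    [[0,0,0],[0,0,0.6],0.8],
    [[0,0,0],[0,0,0.7],0.8],
    [[0,0,0],[0,0,0.7],0.8],
    [[0,0,0],[0,0,0.7],0.8],
    [[0,0,0],[0,0,0.7],0.8],
    [[0,0,0],[0,0,0.7],0.8],
    [[0,0,0],[0,0,0.7],0.8],
    [[0,0,0],[0,0,0.6],0.8],
    [[0,0,0],[0,0,0.5],0.8],
    [[0,0,0],[0,0,0.4],0.8],
    [[0,0,0],[0,0,0.2],0.8],
    [[0,0,0],[0,0,0],0.8]
  ]
}}

```text
clock: 11.27
tool_pos: [0.4288, 0.0108, 0.058]
eef_rot: [-0.7, -0.001, 0.714, -0.001]
contact_force: [0.3, 0.0, -1.5]
opening: 0.151
```

Run:
```python
from h import *
plan([.416,.0103,.049],0)
s=snap('top','t4.png');w=snap('wrist','w4.png')
cv2.imwrite('pics/v4.png',np.hstack([cv2.resize(w['color'][:,:,::-1],(533,400)),cv2.convertScaleAbs(cv2.resize(s['color'][160:300,230:370,::-1],None,fx=1.9,fy=2.857,interpolation=3),alpha=1.6)]))
```

```text
t 11.27 pos [0.4288 0.0108 0.058 ] sgn -1.0 turn [ 0.13  1.09 -0.03] shift [0.9  0.05 1.28] F [ 0.3  0.  -1.5] op 1.33
```

View pics/v4.png

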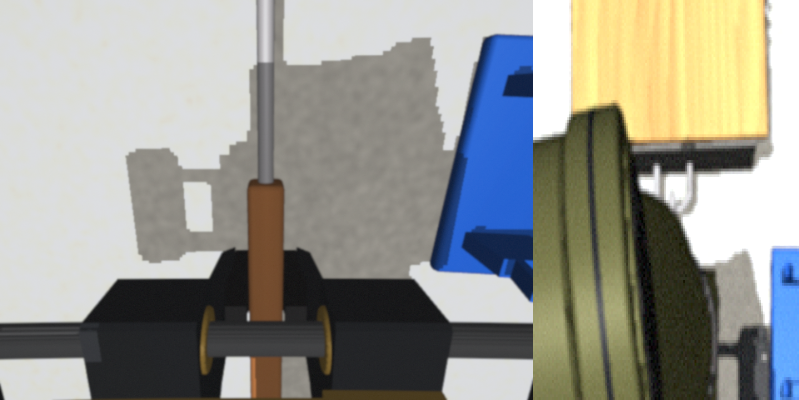

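Run:
```python
from h import *
import pickle
im=cv2.imread('pics/t4.png'); cv2.imwrite('pics/v5.png',cv2.convertScaleAbs(cv2.resize(im[200:250,280:330],None,fx=12,fy=12,interpolation=3),alpha=1.3))
b=pickle.load(open('s0.pkl','rb'))[1]
st=r.get_state()
print(R.from_quat(st['eef_rot']).as_matrix().round(3), st['q'].round(3))
for n,p in dict(ringc_stop=[.5646,.0103,.045],ringfront_stop=[.5646-.017,.0103,.045],peg=[.4288+.138,.0108,.064]).items(): print(n,((proj(b,p)-[280,200])*12).round(0))
```

```text
[[-0.019  0.002 -1.   ]
 [-0.001 -1.    -0.002]
 [-1.     0.     0.019]] [-0.136  0.853  0.008  2.265 -0.187  0.044 -1.512]
ringc_stop [287. 366.]
ringfront_stop [289. 463.]
peg [279. 335.]
```

View pics/v5.png

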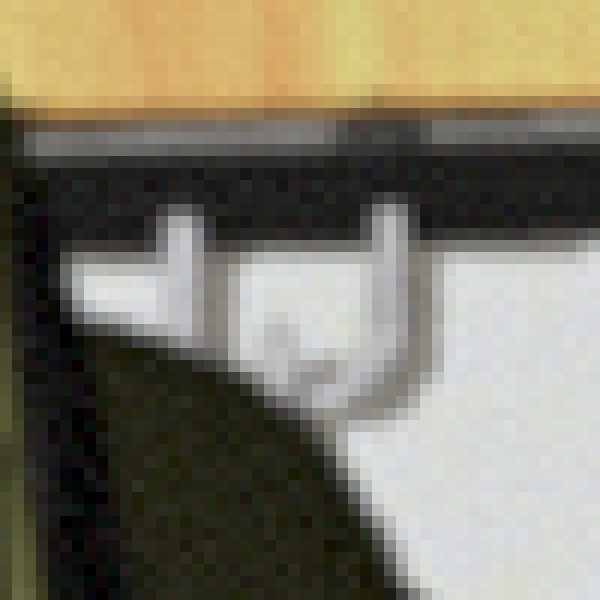

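The peg is in the ring (280,330), but the ring's front bar is at row ~395 against ~463 at the stop, so about 11 mm are missing. Joint 6 is at its limit. I'll back off slightly, swing the hook about its peg so the gripper sits farther from the base, then finish the pull.

{"api": "drive_tool", "payload": {
  "deltas": [
    [[0,0,0],[0,0,-0.4],0.8],
    [[0,0,0],[0,0,-0.5],0.8],
    [[0,0,0],[0,0,-0.5],0.8],
    [[0,0,0],[0,0,-0.5],0.8],
    [[0,0,0],[0,0,0],0.8],
    [[0,0,0],[0,0,0],0.8]
  ]
}}

```text
clock: 11.87
tool_pos: [0.4485, 0.0108, 0.0574]
eef_rot: [-0.701, -0.001, 0.714, -0.001]
contact_force: [-0.6, 0.8, -1.2]
opening: 0.15
```

Run:
```python
from h import *
st=r.get_state(); peg=st['tool_pos'][:2]+[.138,0]; print(peg,st['q'].round(3))
for th in(15,35):
    a=np.radians(-th); h=np.array([np.cos(a),np.sin(a)]); plan([*(np.array([.570,.0103])-.138*h),.049],-th)
```

```text
[0.58652421 0.01075618] [-0.138  0.857  0.021  2.209 -0.184  0.096 -1.51 ]
t 11.87 pos [0.4485 0.0108 0.0574] sgn -1.0 turn [15.12  1.04 -0.17] shift [ 0.84 -3.1   2.05] F [-0.6  0.8 -1.2] op 1.32
t 11.87 pos [0.4485 0.0108 0.0574] sgn -1.0 turn [35.12  1.01 -0.35] shift [ 0.84 -6.93  3.82] F [-0.6  0.8 -1.2] op 1.32
```

{"api": "drive_tool", "payload": {
  "deltas": [
    [[0,1.0,0],[0.3,0,0],0.8],
    [[0,0,0],[0.3,0,0],0.8],
    [[0,0,0],[0.2,0,0.3],0.8],
    [[5,0,0],[0,-1.2,0.05],0.8],
    [[5,0,0],[0,-1.2,0.05],0.8],
    [[5,0,0],[0,-1.2,0.05],0.8],
    [[5,0,0],[0,-1.2,0.05],0.8],
    [[5,0,0],[0,-1.2,0.05],0.8],
    [[5,0,0],[0,-1.2,0.05],0.8],
    [[5,0,0],[0,-1.2,0.05],0.8],
    [[0,0,0],[0,0,0],0.8]
  ]
}}

```text
clock: 12.78
tool_pos: [0.4648, 0.0945, 0.05]
eef_rot: [-0.674, 0.211, 0.676, 0.212]
contact_force: [-0.0, -0.2, -0.9]
opening: 0.153
```

Run:
```python
from h import *
st=r.get_state(); h=-R.from_quat(st['eef_rot']).as_matrix()[:,2]; print('peg',st['tool_pos']+.138*h,'h',h,st['q'].round(3))
a=np.radians(-35); h=np.array([np.cos(a),np.sin(a)])
for x in (.5566,.553): plan([*(np.array([x,.0103])-.138*h),.049],-35)
```

```text
peg [0.57817162 0.0158079  0.04967074] h [ 0.82130065 -0.5704904  -0.00243856] [-0.353  0.882  0.093  2.152 -0.589  0.133 -1.887]
t 12.78 pos [0.4648 0.0945 0.05  ] sgn -1.0 turn [0.22 0.14 0.01] shift [0.1  1.64 1.45] F [-0.  -0.2 -0.9] op 1.35
t 12.78 pos [0.4648 0.0945 0.05  ] sgn -1.0 turn [0.22 0.14 0.01] shift [0.1  1.84 1.75] F [-0.  -0.2 -0.9] op 1.35
```

{"api": "drive_tool", "payload": {
  "deltas": [
    [[0,0,0],[0.1,0.5,0],0.8],
    [[0,0,0],[0,0.2,0.2],0.8],
    [[0,0,0],[0,0.2,0.3],0.8],
    [[0,0,0],[0,0.2,0.3],0.8],
    [[0,0,0],[0,0.2,0.3],0.8],
    [[0,0,0],[0,0.2,0.3],0.8],
    [[0,0,0],[0,0.2,0.2],0.8],
    [[0,0,0],[0,0.1,0.15],0.8],
    [[0,0,0],[0,0,0],0.8],
    [[0,0,0],[0,0,0],0.8]
  ]
}}

```text
clock: 13.62
tool_pos: [0.4438, 0.0854, 0.0497]
eef_rot: [0.677, -0.213, -0.672, -0.212]
contact_force: [7.7, -4.0, -3.6]
opening: 0.153
```

Run:
```python
from h import *
st=r.get_state(); h=-R.from_quat(st['eef_rot']).as_matrix()[:,2]; print('peg',st['tool_pos']+.138*h,'h',h,st['q'].round(3),st['contact_force'])
t=snap('top','t6.png'); im=t['color'][:,:,::-1]
cv2.imwrite('pics/v6.png',cv2.convertScaleAbs(cv2.resize(im[190:250,270:340],None,fx=9,fy=9,interpolation=3),alpha=1.3))
for n,p in dict(ringfront_stop=[.5646-.014,.0103,.045],face=[.5646+.018,.0103,.045]).items(): print(n,((proj(t,p)-[270,190])*9).round(0))
```

```text
peg [0.55693637 0.00636157 0.05065475] h [ 0.81949404 -0.57304397  0.00707969] [-0.321  0.875  0.042  2.223 -0.621  0.047 -1.854] [ 7.68904171 -4.03500105 -3.57329891]
ringfront_stop [306. 424.]
face [303. 287.]
```

View pics/v6.png

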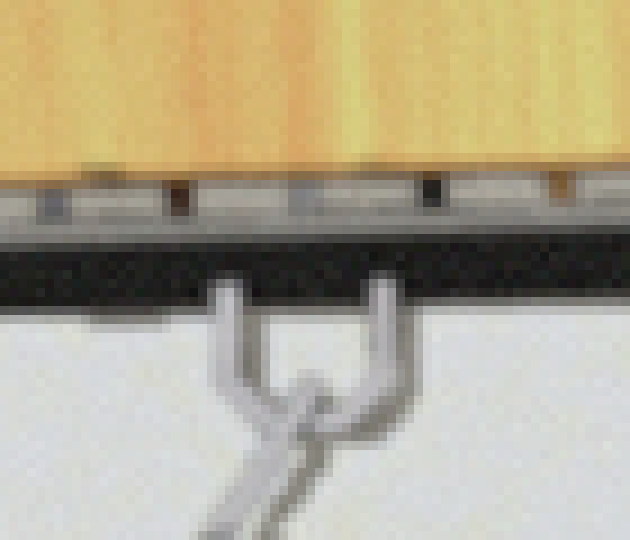

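The resisting force is 8 N and the ring's front bar is at row ~425 (424 expected at the stop), with the peg in the ring at (310,390). The tray is at its stop. Relieving, then lifting out.

{"api": "drive_tool", "payload": {
  "deltas": [
    [[0,0,0],[0,-0.1,-0.2],0.8],
    [[0,0,0],[0,-0.2,-0.3],0.8],
    [[0,0,0],[0,-0.1,-0.2],0.8],
    [[0,0,0],[0,0,0],0.8],
    [[0,0,0],[-0.4,0,0],0.8],
    [[0,0,0],[-0.8,0,0],0.8],
    [[0,0,0],[-1,0,0],0.8],
    [[0,0,0],[-1.5,0,0],0.8],
    [[0,0,0],[-2,0,0],0.8],
    [[0,0,0],[-2,0,0],0.8],
    [[0,0,0],[-2,0,0],0.8],
    [[0,0,0],[-0.5,0,0],0.8]
  ]
}}

```text
clock: 14.67
tool_pos: [0.4479, 0.0864, 0.1539]
eef_rot: [-0.675, 0.212, 0.675, 0.212]
contact_force: [0.4, -0.5, -1.3]
opening: 0.153
```

Run:
```python
from h import *
plan([.4877,-.2785,.15],-15.5)
```

```text
t 14.67 pos [0.4479 0.0864 0.1539] sgn -1.0 turn [-1.936e+01  1.000e-02  2.000e-02] shift [  0.39  34.1  -13.59] F [ 0.4 -0.5 -1.3] op 1.35
```

{"api": "drive_tool", "payload": {
  "deltas": [
    [[-3.4,0,0],[0,0,0],0.8],
    [[-5,0,0],[0,0,0],0.8],
    [[-5,0,0],[0,0,0],0.8],
    [[-4,0,0],[0,0,0],0.8],
    [[-2,0,0],[0,1,-0.4],0.8],
    [[0,0,0],[0,2,-0.8],0.8],
    [[0,0,0],[0,3,-1.2],0.8],
    [[0,0,0],[0,3,-1.2],0.8],
    [[0,0,0],[0,3,-1.2],0.8],
    [[0,0,0],[0,3,-1.2],0.8],
    [[0,0,0],[0,3,-1.2],0.8],
    [[0,0,0],[0,3,-1.2],0.8]
  ]
}}

```text
clock: 15.67
tool_pos: [0.4713, -0.1398, 0.1509]
eef_rot: [-0.699, 0.095, 0.702, 0.095]
contact_force: [0.6, -0.7, -1.4]
opening: 0.154
```

{"api": "drive_tool", "payload": {
  "deltas": [
    [[0,0,0],[0,3,-1.2],0.8],
    [[0,0,0],[0,3,-1.2],0.8],
    [[0,0,0],[0,3,-1.2],0.8],
    [[0,0,0],[0,2.5,-1],0.8],
    [[0,0,0],[0,1.2,-0.5],0.8],
    [[0,0,0],[0,0.3,-0.1],0.8],
    [[0,0,0],[0,0,0],0.8],
    [[0,0,0],[0,0,0],0.8],
    [[0,0,0],[0,0,0],0.8]
  ]
}}

```text
clock: 16.42
tool_pos: [0.4876, -0.275, 0.1511]
eef_rot: [-0.699, 0.094, 0.702, 0.095]
contact_force: [-0.1, 0.3, -1.5]
opening: 0.152
```

Run:
```python
from h import *
plan([.4877,-.2785,.15],-15.5)
s=snap('wrist','w7.png')
hs=cv2.cvtColor(s['color'],cv2.COLOR_RGB2HSV).astype(int)
m=(hs[...,0]<20)&(hs[...,1]>90)&(hs[...,2]>40)
z=r.get_state()['tool_pos'][2]+.0153
c=np.where(m[150:330,270:370]); v0=c[0].min()+150
print('front',onz(s,319,v0,z),v0)
for v in(240,300):
    u=np.where(m[v,280:360])[0]+280; print(onz(s,u.mean(),v,z))
```

```text
t 16.42 pos [ 0.4876 -0.275   0.1511] sgn -1.0 turn [0.21 0.25 0.04] shift [ 0.11  0.34 -0.1 ] F [-0.1  0.3 -1.5] op 1.34
front [ 0.53634721 -0.2882398   0.16644856] 214
[ 0.52852875 -0.2859321   0.16644856]
[ 0.50911512 -0.28058769  0.16644856]
```

View pics/w7.png

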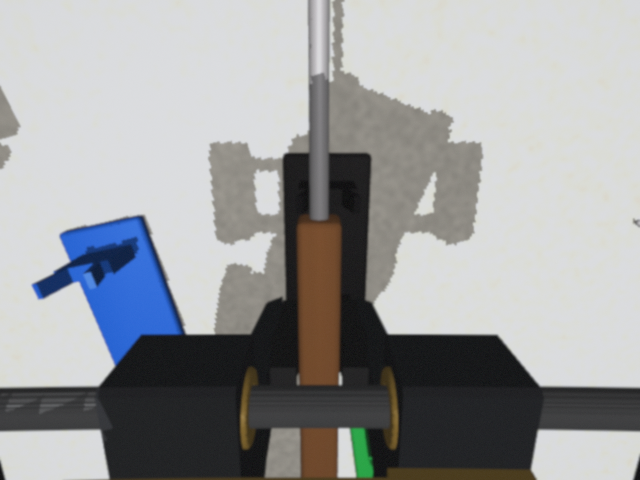

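The hook is over the black rest, its handle front at (319,214), in line with the rest. Correct 3 mm and lower.

{"api": "drive_tool", "payload": {
  "deltas": [
    [[0.2,0.25,0],[0,0.35,-0.1],0.8],
    [[0,0,0],[1,0,0],0.8],
    [[0,0,0],[1.5,0,0],0.8],
    [[0,0,0],[1.5,0,0],0.8],
    [[0,0,0],[1.5,0,0],0.8],
    [[0,0,0],[1.2,0,0],0.8],
    [[0,0,0],[0.8,0,0],0.8],
    [[0,0,0],[0.4,0,0],0.8],
    [[0,0,0],[0,0,0],0.8],
    [[0,0,0],[0,0,0],0.8],
    [[0,0,0],[0,0,0],0.8]
  ]
}}

```text
clock: 17.38
tool_pos: [0.4881, -0.2819, 0.0729]
eef_rot: [0.701, -0.097, -0.7, -0.096]
contact_force: [-0.3, 0.6, -1.0]
opening: 0.149
```

Run:
```python
from h import *
plan([.4877,-.2785,.0417],-15.5)
```

```text
t 17.38 pos [ 0.4881 -0.2819  0.0729] sgn -1.0 turn [-0.18 -0.16 -0.1 ] shift [ 3.12 -0.32  0.13] F [-0.3  0.6 -1. ] op 1.32
```

{"api": "drive_tool", "payload": {
  "deltas": [
    [[0,0,0],[0,-0.3,0.1],0.8],
    [[0,0,0],[0,0,0],0.8],
    [[0,0,0],[0.5,0,0],0.8],
    [[0,0,0],[0.5,0,0],0.8],
    [[0,0,0],[0,0,0],0.8],
    [[0,0,0],[0,0,0],0.8]
  ]
}}

```text
clock: 17.88
tool_pos: [0.4872, -0.2783, 0.0618]
eef_rot: [0.701, -0.097, -0.7, -0.096]
contact_force: [-0.6, -0.4, -1.2]
opening: 0.149
```

Run:
```python
from h import *
plan([.4877,-.2785,.0417],-15.5)
```

```text
t 17.88 pos [ 0.4872 -0.2783  0.0618] sgn -1.0 turn [-0.18 -0.03 -0.07] shift [ 2.01  0.   -0.05] F [-0.6 -0.4 -1.2] op 1.31
```

{"api": "drive_tool", "payload": {
  "deltas": [
    [[0,0,0],[0.4,0,0],0.8],
    [[0,0,0],[0.4,0,0],0.8],
    [[0,0,0],[0.4,0,0],0.8],
    [[0,0,0],[0.3,0,0],0.8],
    [[0,0,0],[0.3,0,0],0.8],
    [[0,0,0],[0.1,0,0],0.8],
    [[0,0,0],[0,0,0],0.8],
    [[0,0,0],[0,0,0],0.8]
  ]
}}

```text
clock: 18.55
tool_pos: [0.4876, -0.2785, 0.0433]
eef_rot: [0.701, -0.097, -0.7, -0.096]
contact_force: [-0.6, 0.6, -1.3]
opening: 0.149
```

Run:
```python
from h import *
plan([.4877,-.2785,.0417],-15.5)
```

```text
t 18.55 pos [ 0.4876 -0.2785  0.0433] sgn -1.0 turn [-0.17 -0.09 -0.08] shift [ 0.16 -0.   -0.01] F [-0.6  0.6 -1.3] op 1.32
```

Free and within 2 mm of the original grip height. Lower the rest, release gently, and lift.

{"api": "drive_tool", "payload": {
  "deltas": [
    [[0,0,0],[0.15,0,0],0.8],
    [[0,0,0],[0,0,0],0.8],
    [[0,0,0],[0,0,0],1.6],
    [[0,0,0],[0,0,0],2.2],
    [[0,0,0],[0,0,0],3.5],
    [[0,0,0],[0,0,0],5],
    [[0,0,0],[0,0,0],6.5],
    [[0,0,0],[0,0,0],8],
    [[0,0,0],[0,0,0],8.8],
    [[0,0,0],[0,0,0],8.8],
    [[0,0,0],[0,0,0],8.8]
  ]
}}

```text
clock: 19.47
tool_pos: [0.4876, -0.2784, 0.0418]
eef_rot: [0.701, -0.097, -0.7, -0.096]
contact_force: [-0.0, 0.2, -0.5]
opening: 0.754
```

{"api": "drive_tool", "payload": {
  "deltas": [
    [[0,0,0],[-0.5,0,0],8.8],
    [[0,0,0],[-1,0,0],8.8],
    [[0,0,0],[-2,0,0],8.8],
    [[0,0,0],[-2.5,0,0],8.8],
    [[0,0,0],[-2.5,0,0],8.8],
    [[0,0,0],[-2.5,0,0],8.8],
    [[0,0,0],[-2.5,0,0],8.8],
    [[0,0,0],[-2.5,0,0],8.8],
    [[0,0,0],[-1.5,0,0],8.8],
    [[0,0,0],[-0.5,0,0],8.8],
    [[0,0,0],[0,0,0],8.8],
    [[0,0,0],[0,0,0],8.8]
  ]
}}

```text
clock: 20.47
tool_pos: [0.487, -0.2778, 0.2216]
eef_rot: [0.701, -0.097, -0.7, -0.096]
contact_force: [-0.0, 0.1, 0.3]
opening: 0.998
```

Run:
```python
from h import *
import pickle
w=snap('wrist');t=snap('top','t8.png')
def meas(s):
    hs=cv2.cvtColor(s['color'],cv2.COLOR_RGB2HSV).astype(int)
    m=((hs[...,0]<20)&(hs[...,1]>110)&(hs[...,2]>60)).astype('uint8')
    m[400:]=0
    c=max(cv2.findContours(m,0,1)[0],key=cv2.contourArea)[:,0]
    return cv2.minAreaRect((np.array([onz(s,u,v,.057)[:2] for u,v in c])*1000).astype('float32'))
print(meas(pickle.load(open('w1.pkl','rb'))),meas(w))
print(r.get_state()['contact_force'])
a=w['color'][:,:,::-1]; b=t['color'][85:305,160:380,::-1]
cv2.imwrite('pics/v8.png',np.hstack([cv2.resize(a,(480,360)),cv2.convertScaleAbs(cv2.resize(b,(320,360),interpolation=3),alpha=1.5)]))
print('ring front stop px',proj(t,[.5506,.0103,.045]))
```

```text
((476.3157043457031, -277.29681396484375), (14.028539657592773, 117.97244262695312), 74.51017761230469) ((476.6596984863281, -275.3075866699219), (13.570094108581543, 117.19782257080078), 74.62507629394531)
[-0.60835133  0.17620977 -0.91878662]
ring front stop px [304.03195346 237.16221528]
```

View pics/v8.png

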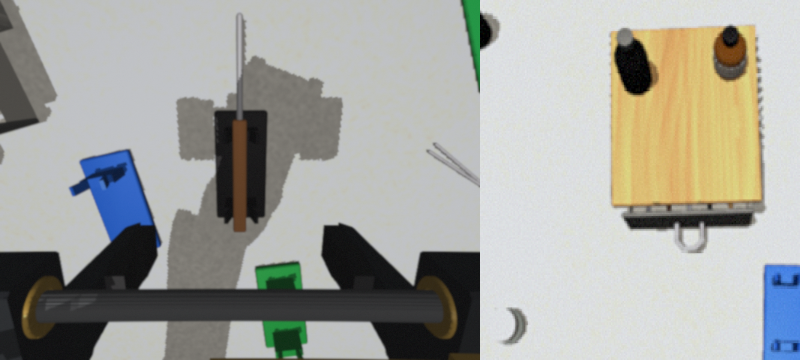

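The hook lies in the black rest again, handle (240,120-230), in place to within 2 mm. The tray is open with its ring front at display (690,248), i.e. row ~236.5 against 237 expected at the stop. The bottles and jar are unmoved. Handing in.

```bash
python3 -c "
from plant import r
print(r.finish_job())"
```

```text
the job is handed in; nothing more can be done
None
```

The tray is drawn out to its stop and the hook lies back in the black rest. I handed the job in at about 20.5 s of robot time. No verdict is reported, so this rests on my own checks.

**What I did:** I gripped the hook near its balance point and lowered its peg into the pull ring under the overhang. The first straight pull stopped about 11 mm short because joint 6 reached its limit. The tool was pushed up 8 mm there, but the peg stayed in the ring. I then swung the hook about 35° around its peg and pulled the rest of the way. After that I lifted the peg out and laid the hook back where I had picked it up.

**Last checks:**
- **Tray:** at the stop I felt about 8 N of resistance. In the final top view the ring's front bar is within about 1 pixel (2 mm) of where it should be at the stop.
- **Hook:** it is within about 2 mm and 0.1° of its starting pose in the wrist view. Its height was not measured after release, but I let go at the same tool height as the original grip.
- **Bottles and jar:** they look unmoved in the final top view. I judged this by eye and did not measure it.
- **Robot:** the gripper is open and about 18 cm above the grip height, touching nothing.

The top and wrist cameras disagreed by 2–3 mm on the hook's starting position, which is well inside the tolerances.

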